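# Weigh out wire reels from a slanted peg rack on a sprung scale

## Task

Make up the weight on the sprung scale with reels of wire: lift reels up and off the slanted pegs of the rack and stand them gently, upright on their lower ends, on the pan beside the casting that already lies there, until the pan's pointer stands inside the window of the index clip. Leave the reels you do not need hanging on their pegs, leave the casting on the pan and do not disturb the other things on the bench.

Things in the scene. Friction and masses are not known exactly. Their poses are not given: they have to be found in the camera images.
- rack: Fixed wooden rack, 310 mm wide (y), 130 deep, with a row of three steel pegs along y, 95 mm apart. Origin on the table under the middle peg's root; z up, pegs lean to its -x: 0.52 rad (30 deg) from vertical, axis (-0.497, 0, 0.868). Each peg: a collar of 26 mm diameter, 20 mm proud of the sloping beam (66 mm wide), on which the reel rests, then a 12 mm pin, 52 mm long, through the reel's bore.
- seat0 (a point): Centre of the collar's outer face (where the reel's lower end rests) of the peg at the rack's y = -95 mm; 162 mm above the table
- seat1 (a point): The same point of the middle peg
- seat2 (a point): The same point of the peg at the rack's y = +95 mm
- reel_small: Small reel of brass wire with grey end flanges, 36 mm diameter, 30 mm long, 100 g. Its origin is the centre of its lower end face and its z axis runs along the bore, away from the rack while it hangs. Wound full, so its side is a plain cylinder; 17 mm bore right through. It may hang on any of the three pegs.
- reel_medium: Medium reel, alike but 46 mm diameter, 36 mm long, 200 g. Its origin is the centre of its lower end face and its z axis runs along the bore, away from the rack while it hangs. Wound full, so its side is a plain cylinder; 17 mm bore right through. It may hang on any peg.
- reel_large: Large reel, alike but 56 mm diameter, 42 mm long, 300 g. Its origin is the centre of its lower end face and its z axis runs along the bore, away from the rack while it hangs. Wound full, so its side is a plain cylinder; 17 mm bore right through. It may hang on any peg.
- pan (a joint): How far the scale's pan has sunk, m: 0 empty, grows as it is loaded and sinks straight down, 8 mm for every 100 g, stop at 60 mm; well damped, no friction. It starts near 8 mm under the casting
- pan_top (a point): Middle of the top face of the scale's pan, a flat aluminium plate without rim, 170 mm (its x) by 220 mm (its y), about 107 mm above the table at the start. Axes: z up; x points to the pointer and the graduated post on the scale's far side
- pointer (a point): Tip of the dark pointer, a small tab that sticks out of the pan's +x edge 116 mm from the pan's middle and sinks with the pan
- index: Index clip on the graduated post beside the pointer: two dark jaws, one above the other, with a 15 mm window between. Origin at mid window; the pointer (3 mm thick) is inside when its tip is within 6 mm above or below this height. The height sets the weight wanted, differs from run to run and starts below the pointer. One reel or two of the three always make the weight
- casting: Brass casting, a round foot of 36 mm diameter with a stem, 30 mm tall, about 100 g, standing on the far (+x) half of the pan. Origin at the centre of its foot. It stays on the pan
- jar: Bystander: glass jar, 56 mm diameter, 75 mm tall, standing in front of the rack. Origin at the centre of its underside
- mandrel: Bystander: steel ring mandrel, a slender cone 150 mm tall on a round foot of 72 mm diameter, standing in front of the gap between rack and scale. Origin at the centre of its underside
- screwdriver: Bystander: screwdriver 120 mm long lying along its x in front of the scale
- hammer: Bystander: hammer 220 mm long lying along its x at the right side of the bench
- bangle: Bystander: copper bangle 68 mm across, 12 mm high, lying flat behind the gap between rack and scale
- can: Bystander: small can, 48 mm diameter, 70 mm tall, at the left side of the bench

How it is judged:
By the outcome, as a careful person would: the job done as asked, in the order asked, and still so for the second after the job is handed in, with the robot touching nothing.
It also fails if it takes over 72 s, if anything falls off the work surface, if the arm or the gripper's body presses on something with over 40 N, if the wrist force passes 120 N, or if a joint passes its speed limit or range.

## Robot

A 7-joint arm with a two-finger parallel gripper is mounted at the origin on the work surface. World frame = base frame: x ahead of the robot, y to its left, z up, the work surface at z = 0. Lengths are in m, angles in rad, forces in N, time in s.
With the tool pointing down it reaches from about 0.35 to 0.9 m from the base axis. Payload 7.2 kg.
Tool frame: the origin (TCP) lies between the finger pads; the fingertips stand 22 mm ahead of it and the grasp point (between the pads) lies 3 mm ahead of it; z points along the fingers, y is the line along which they close (so a half turn about z gives the same grasp; the last joint's range is limited). The gripper opens to 88 mm and grips with 3 to 60 N. Pads are 20 mm wide; open, the fingers measure 115 mm over their backs; the gripper's body (75 mm by 178 mm) begins 61 mm behind the grasp point.
Start: joints at [1.136, 0.411, -0.013, 1.596, 0.006, 1.134, -0.082], TCP at [0.224, -0.583, 0.211] pointing down, gripper open.
Joint ranges: [-2.95, 2.95], [-0.29, 1.99], [-1.47, 1.44], [0.14, 2.54], [-1.03, 4.17], [0.13, 1.85], [-2.86, 2.86]. Speed limits (rad/s): [2.39, 2.39, 3.01, 3.01, 3.14, 3.14, 3.14].

## Interface

Orientations are given as a unit quaternion [x, y, z, w].
In Python, from plant import robot, imaging gives the robot as it stands.
- The arm moves only by the tool carry_out, never from a script. Its argument "motion" is a list of rows, each a list of 2 entries, a list of its own where there are three numbers: the shift along the tool's x, y, z scaled (see below), then the turn, a rotation vector about the tool's x, y, z scaled (see below). A call has exactly 10 rows; each row shifts and turns the commanded pose from where the row before left it, along the tool's axes as they then stand; what a row does not reach is not made up. The controller multiplies each number of a shift by 0.04 m and each number of a turn by 0.08 rad. A row lasts 1/12 s, in which the tool goes at most 41.7 mm and 7.16 degrees, less where a joint would pass 70% of its speed; a pose out of reach is approached as far as the arm can. A call with a number of a shift or a turn outside -1 to 1 is refused whole. A call with a gripper value outside its range is refused whole. "hand" is the opening, from 0 (shut) to 1 (fully open), set as the call begins (left out, the last holds). The fingers move at their own pace and stop on an object; "grip_force" is the grip in N (left out, the last holds). Time passes only in rows, so rows that do not move let the fingers close, or fill a call up. It gives the time, the measured TCP pose, the force, the opening and the grip force at its end, in the units of the state.
- robot.get_state(): the state, without advancing time (a new reading comes with each control period).
- imaging.snapshot(name): name is "scene" or "side" or "wrist"; returns a dict with "image" (384x512x3 uint8, blue, green, red), "mtx" (3x3 intrinsics, pixels), "rvec" (rotation vector, rad) and "tvec" (3), from world to camera coordinates, as OpenCV has them. Camera axes: x right, y down, z forward; pixel columns grow to the right and rows downward; lengths in m; the calibration is good to about 2 mm. A picture is of the moment at which its call begins. There is no depth.
- robot.sign_off(): hands the job in; it is judged then, once.
The state is a dict: "time_s": time; "q": joint angles; "qvel": joint speeds; "joint_torque": joint torques, N m; "tool_pos": TCP position; "eef_rot": TCP orientation; "ft_force": force on the tool from outside, world axes, zero at the start; "moment": the same for the moment, N m; "finger_gap": finger opening in m; "grip_force": force on a finger pad.
Only numpy, scipy, OpenCV 4.12 (cv2) and the standard library are available. Lean on these libraries where they do the work, as an engineer would, in place of code of your own. Each camera call takes 0.05 s, during which the arm holds its last target. There are 200 camera calls.

## Working session

There is one attempt and no reset: what is moved stays moved. The work goes in short steps, Python scripts to look and compute and a tool call to move; the robot and the scene stay as the last step left them, time stands still between calls to the robot, and variables do not carry over. Pictures are saved under pics/ and viewed, at most 10 in all, crops included, and the job is handed in when it is done.

Besides the shell and the picture viewer there is one more tool, called after "Emit:" as a command line: name --argument value ..., lists and objects as JSON in quotes. carry_out: Moves the arm, as the interface text tells. Shifts and turns lie within -1 to 1; 1 stands for 0.04 m of shift or 0.08 rad of turn. Its arguments: {"type":"object","properties":{"motion":{"type":"array","items":{"type":"array"}},"hand":{"type":"number"},"grip_force":{"type":"number"}},"required":["motion"]}

```bash
mkdir -p pics; ls; cat > h.py <<'E'
import cv2,numpy as np
from plant import robot,imaging
def snap(n,f=None):
    s=imaging.snapshot(n)
    if f: cv2.imwrite('pics/'+f,s['image'])
    np.savez('cam_%s.npz'%n,m=s['mtx'],r=s['rvec'],t=s['tvec'],im=s['image']); return s
def cam(n):
    d=np.load('cam_%s.npz'%n); R=cv2.Rodrigues(d['r'])[0]; return d['m'],R,d['t'].reshape(3)
def onz(n,u,v,z):
    m,R,t=cam(n); d=R.T@np.linalg.solve(m,[u,v,1.]); c=-R.T@t; return c+d*(z-c[2])/d[2]
def proj(n,P):
    m,R,t=cam(n); p=(m@(R@np.array(P,float).reshape(-1,3).T+t[:,None])).T; return p[:,:2]/p[:,2:]
def tri(a,ua,b,ub):
    P=[cam(n)[0]@np.c_[cam(n)[1],cam(n)[2]] for n in(a,b)]
    X=cv2.triangulatePoints(P[0],P[1],np.array(ua,float),np.array(ub,float)); return (X[:3]/X[3]).ravel()
E
python3 - <<'E'
from h import *
a=snap('scene');b=snap('side')
for n in('scene','side'):
    m,R,t=cam(n);print(n,m[0,0],-R.T@t,R[2])
cv2.imwrite('pics/a.png',cv2.resize(a['image'],(800,600),interpolation=cv2.INTER_CUBIC))
cv2.imwrite('pics/b.png',cv2.resize(b['image'],(800,600),interpolation=cv2.INTER_CUBIC))
print(robot.get_state())
E
```

```text
pics
scene 447.8524011203762 [ 1.17226148 -0.55249168  1.48470728] [-0.36392526  0.35156116 -0.86253299]
side 419.82916344655933 [0.33332214 1.27335986 1.13316968] [ 0.15788131 -0.77568086 -0.61105867]
{'time_s': 0.1, 'q': array([ 1.13577445,  0.41180091, -0.01270479,  1.59695756,  0.00559962,
        1.1342858 , -0.08220267]), 'qvel': array([-0.00039239, -0.0028435 , -0.0001875 , -0.00202117,  0.00012985,
       -0.00031515,  0.0019104 ]), 'joint_torque': array([ 4.28117055e-03, -5.89093530e+01,  6.44561034e-01, -2.91708970e+01,
       -5.37383021e-02,  1.44786402e-02,  5.79241009e-05]), 'tool_pos': array([ 0.22394812, -0.58299901,  0.2101062 ]), 'eef_rot': array([ 9.83225721e-01,  1.82391555e-01, -1.79138852e-04, -6.84979399e-04]), 'ft_force': array([-0.02698347,  0.51384766,  0.54120513]), 'moment': array([0.00665568, 0.05137069, 0.07042374]), 'grip_force': 0.0, 'finger_gap': 0.08735099358121227}
```

View pics/a.png

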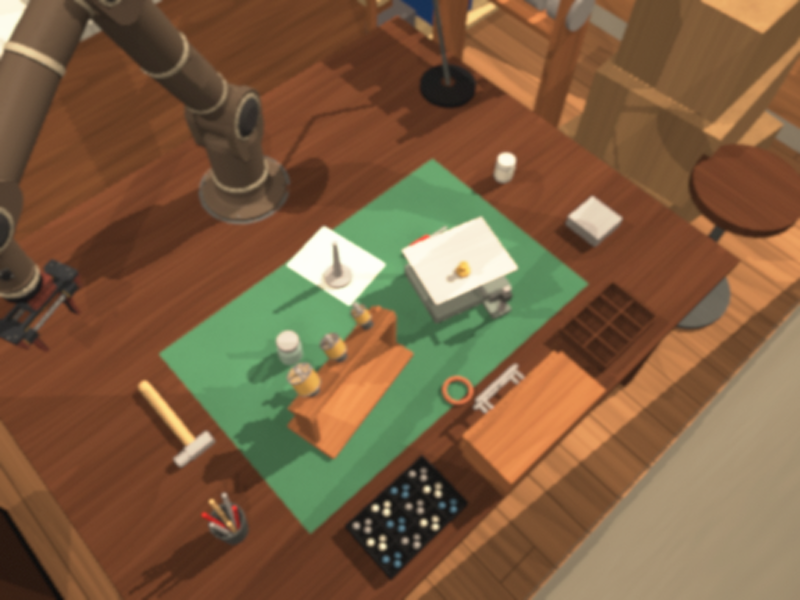

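View pics/b.png

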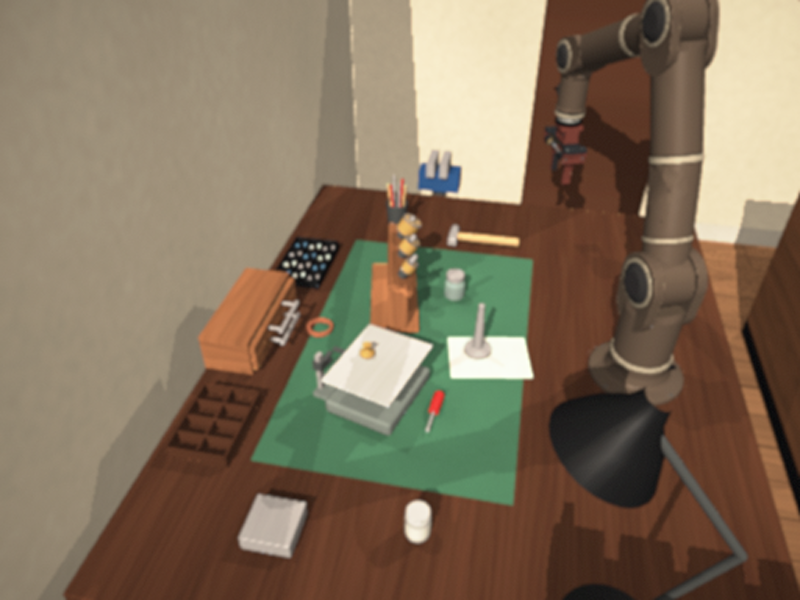

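The scene view shows the small reel (361,316), medium (334,347) and large (305,380) on the rack, and the scale at (460,265). The side view shows the scale at (375,370). I'll enlarge both.

```bash
cat >> h.py <<'E'
def mosaic(f,crops):
    t=[]
    for n,x,y in crops:
        im=np.load('cam_%s.npz'%n)['im'][y:y+60,x:x+80]
        im=cv2.resize(im,(400,300),interpolation=cv2.INTER_CUBIC)
        for k in range(0,80,10): cv2.line(im,(k*5,0),(k*5,4 if k%20 else 10),(0,0,255),1)
        for k in range(0,60,10): cv2.line(im,(0,k*5),(4 if k%20 else 10,k*5),(0,0,255),1)
        t.append(im)
    cv2.imwrite('pics/'+f,np.vstack([np.hstack(t[:2]),np.hstack(t[2:])]))
E
python3 -c "
from h import *
mosaic('c.png',[('scene',180,192),('scene',254,140),('side',225,128),('side',200,203)])"
```

```text
(no output)
```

View pics/c.png

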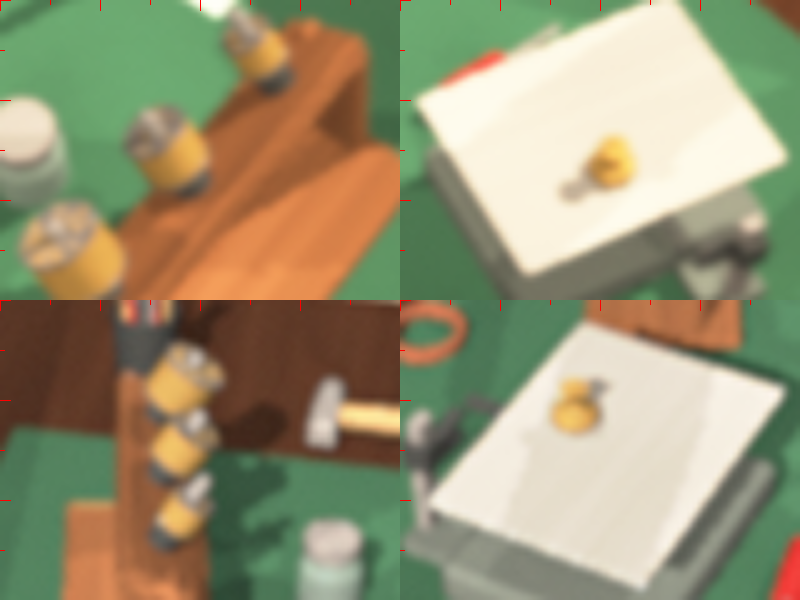

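The tiles show small, medium and large reels from the scale end outward, with top-face centres and pan corners readable in both views. The index post sits at the pan's far edge. Next I triangulate.

```bash
python3 - <<'E'
from h import *
np.set_printoptions(precision=4,suppress=True)
S=dict(small=((228.6,197.4),(264.8,166)),medium=((210.4,217.4),(265.4,154)),large=((192.4,238),(266.4,141.2)),
c_ll=((257.4,160),(277.2,220.4)),c_hl=((279.6,195.2),(236.6,207.4)),c_hh=((331.6,171.4),(206,244.6)),c_lh=((308.4,140),(249,260.6)))
X={k:tri('scene',a,'side',b) for k,(a,b) in S.items()}
for k,v in X.items(): print(k,v)
c=np.mean([X[k] for k in X if k[1]=='_'],0);print('pan',c)
for a,b in(('c_ll','c_hl'),('c_lh','c_hh'),('c_ll','c_lh'),('c_hl','c_hh')):
    d=X[b]-X[a];print(np.linalg.norm(d),np.degrees(np.arctan2(d[1],d[0])))
d=X['small']-X['large'];print(np.linalg.norm(d[:2]),np.degrees(np.arctan2(d[1],d[0])))
print('casting',tri('scene',(254+610/5-80,140+175/5),'side',(200+177/5,203+117/5)), onz('scene',254+212/5,140+175/5,.107),onz('side',200+177/5,203+117/5,.107))
# jar, mandrel
print('jar', onz('scene',290*.64,340*.64,.075),'mandrel tip',tri('scene',(335*.64,243*.64),'side',(481*.64,304*.64)))
print('mand foot', onz('scene',338*.64,275*.64,.01),onz('side',478*.64,348*.64,.01))
E
```

```text
small [ 0.5764 -0.0939  0.191 ]
medium [ 0.5913 -0.1862  0.1879]
large [ 0.6076 -0.2776  0.1927]
c_ll [0.4885 0.1226 0.1054]
c_hl [0.653  0.0775 0.1037]
c_hh [0.7099 0.2918 0.1022]
c_lh [0.5499 0.3345 0.1006]
pan [0.6003 0.2066 0.103 ]
0.17054964883328538 -15.35091319729813
0.16566411322512944 -14.935674737143737
0.22064251379316524 73.85233938113008
0.22178252475233487 75.11987635937298
0.1862930487068945 99.62382220972825
casting [0.6322 0.1825 0.1033] [0.6379 0.1826 0.107 ] [0.6278 0.1844 0.107 ]
jar [ 0.4865 -0.2183  0.075 ] mandrel tip [ 0.3904 -0.0001  0.1478]
mand foot [ 0.3923 -0.0004  0.01  ] [0.3845 0.0037 0.01  ]
```

```bash
cat >> h.py <<'E'
from scipy.spatial.transform import Rotation as Ro
from scipy.optimize import least_squares
np.set_printoptions(precision=4,suppress=True)
def toolR(yaw,tilt): # tool down with x at yaw, then tilted about its own y
    x=np.array([np.cos(yaw),np.sin(yaw),0]);z=np.array([0,0,-1.])
    return Ro.from_matrix(np.c_[x,np.cross(z,x),z])*Ro.from_rotvec([0,tilt,0])
def plan(p,R,n=None,s=None):
    s=s or robot.get_state(); p0=np.array(s['tool_pos']);R0=Ro.from_quat(s['eef_rot'])
    d=np.array(p)-p0; w=(R0.inv()*R).as_rotvec()
    need=max(np.linalg.norm(d)/.038,np.abs(w).max()/.078); n=n or int(np.ceil(need))
    print('from',p0,'world d',d,'tool d/0.04',R0.inv().apply(d)/.04,'turn/0.08',w/.08,'rows',n,'need',round(need,1),'t',s['time_s'])
    for i in range(n):
        a=(R0*Ro.from_rotvec(w*i/n)).inv().apply(d/n)/.04
        print([[round(float(v),3) for v in a],[round(float(v/n/.08),3) for v in w]],end=', ')
    print()
E
cat > fit.py <<'E'
from h import *
L=dict(small=.030,medium=.036,large=.042);Y=dict(small=.095,medium=0,large=-.095)
S=dict(small=((228.6,197.4),(264.8,166)),medium=((210.4,217.4),(265.4,154)),large=((192.4,238),(266.4,141.2)))
def top(v,k,s=None):
    x,y,t=v; s=L[k] if s is None else s
    R=Ro.from_euler('z',t); return np.array([x,y,.162])+R.apply([-.497*s,Y[k],.868*s])  # x,y = middle seat
def res(v): return np.concatenate([np.concatenate([(proj(n,top(v,k))[0]-S[k][i]) for i,n in enumerate(('scene','side'))]) for k in S])
r=least_squares(res,[.6,-.18,.19]);
if __name__=='__main__': print(r.x,r.fun.reshape(-1,4))
V=r.x
E
python3 - <<'E'
from fit import *
print(V,r.fun.reshape(-1,4))
R=toolR(V[2],.52)
plan(top(V,'medium',.20),R,30)
E
```

```text
[ 0.6108 -0.1815  0.2188] [[-0.6309 -0.5834 -0.865   1.2322]
 [-0.5548 -1.1085 -1.5096 -0.6924]
 [-1.8039 -1.0246 -2.5508 -0.7139]]
from [ 0.2239 -0.583   0.2101] world d [0.2898 0.3799 0.1255] tool d/0.04 [10.1693 -6.2717 -3.1295] turn/0.08 [-0.4983  6.4906  1.8043] rows 30 need 13.0 t 0.1
[[0.339, -0.209, -0.104], [-0.017, 0.216, 0.06]], [[0.34, -0.211, -0.099], [-0.017, 0.216, 0.06]], [[0.34, -0.212, -0.093], [-0.017, 0.216, 0.06]], [[0.341, -0.214, -0.088], [-0.017, 0.216, 0.06]], [[0.341, -0.215, -0.082], [-0.017, 0.216, 0.06]], [[0.342, -0.217, -0.076], [-0.017, 0.216, 0.06]], [[0.342, -0.218, -0.071], [-0.017, 0.216, 0.06]], [[0.342, -0.22, -0.065], [-0.017, 0.216, 0.06]], [[0.342, -0.221, -0.059], [-0.017, 0.216, 0.06]], [[0.342, -0.223, -0.054], [-0.017, 0.216, 0.06]], [[0.342, -0.224, -0.048], [-0.017, 0.216, 0.06]], [[0.341, -0.226, -0.043], [-0.017, 0.216, 0.06]], [[0.341, -0.228, -0.037], [-0.017, 0.216, 0.06]], [[0.341, -0.229, -0.031], [-0.017, 0.216, 0.06]], [[0.34, -0.231, -0.026], [-0.017, 0.216, 0.06]], [[0.339, -0.232, -0.02], [-0.017, 0.216, 0.06]], [[0.338, -0.234, -0.015], [-0.017, 0.216, 0.06]], [[0.337, -0.236, -0.009], [-0.017, 0.216, 0.06]], [[0.336, -0.237, -0.004], [-0.017, 0.216, 0.06]], [[0.335, -0.239, 0.002], [-0.017, 0.216, 0.06]], [[0.334, -0.24, 0.007], [-0.017, 0.216, 0.06]], [[0.333, -0.242, 0.013], [-0.017, 0.216, 0.06]], [[0.331, -0.244, 0.018], [-0.017, 0.216, 0.06]], [[0.33, -0.245, 0.024], [-0.017, 0.216, 0.06]], [[0.328, -0.247, 0.029], [-0.017, 0.216, 0.06]], [[0.326, -0.249, 0.034], [-0.017, 0.216, 0.06]], [[0.325, -0.25, 0.04], [-0.017, 0.216, 0.06]], [[0.323, -0.252, 0.045], [-0.017, 0.216, 0.06]], [[0.321, -0.253, 0.05], [-0.017, 0.216, 0.06]], [[0.318, -0.255, 0.055], [-0.017, 0.216, 0.06]],
```

Emit:
carry_out --motion '[[[0.7, -0.45, -0.4], [0, 0, 0]], [[0.7, -0.45, -0.4], [0, 0, 0]], [[0.7, -0.45, -0.4], [0, 0, 0]], [[0.7, -0.45, -0.4], [0, 0, 0]], [[0.7, -0.45, -0.4], [0, 0, 0]], [[0.7, -0.45, -0.4], [0, 0, 0]], [[0.7, -0.45, -0.4], [0, 0, 0]], [[0.7, -0.45, -0.4], [0, 0, 0]], [[0.7, -0.45, -0.4], [0, 0, 0]], [[0.7, -0.45, -0.4], [0, 0, 0]]]' --hand 1

```text
time_s: 0.93
tool_pos: [0.4214, -0.3134, 0.3715]
eef_rot: [0.983, 0.182, -0.0, -0.0]
ft_force: [0.5, -0.9, 0.6]
finger_gap: 0.0877
grip_force: 0.0
```

Emit:
carry_out --motion '[[[0.3, -0.2, 0], [-0.05, 0.65, 0.18]], [[0.3, -0.2, 0], [-0.05, 0.65, 0.18]], [[0.3, -0.2, 0], [-0.05, 0.65, 0.18]], [[0.3, -0.2, 0], [-0.05, 0.65, 0.18]], [[0.3, -0.2, 0], [-0.05, 0.65, 0.18]], [[0.3, -0.2, 0], [-0.05, 0.65, 0.18]], [[0.3, -0.2, 0], [-0.05, 0.65, 0.18]], [[0.3, -0.2, 0], [-0.05, 0.65, 0.18]], [[0.3, -0.2, 0], [-0.05, 0.65, 0.18]], [[0, 0, 0], [0, 0, 0]]]'

```text
time_s: 1.77
tool_pos: [0.4986, -0.2128, 0.3926]
eef_rot: [0.966, 0.114, 0.232, -0.025]
ft_force: [-0.4, -0.5, 0.3]
finger_gap: 0.0877
grip_force: 0.0
```

```bash
python3 - <<'E'
from fit import *
w=snap('wrist'); cv2.imwrite('pics/d.png',cv2.resize(w['image'],(800,600)))
m,R,t=cam('wrist');print(-R.T@t,R[2])
for k in L: print(k,proj('wrist',top(V,k))[0])
plan(top(V,'medium',.20),toolR(V[2],.52),1)
E
```

```text
[ 0.4825 -0.2178  0.5793] [ 0.2073  0.0449 -0.9772]
small [182.5275 164.1062]
medium [247.685  166.1675]
large [314.689  168.2871]
from [ 0.4981 -0.2139  0.3923] world d [ 0.0156  0.0108 -0.0567] tool d/0.04 [-0.2444 -0.1803  1.4648] turn/0.08 [-0.0352  0.6473  0.1996] rows 1 need 1.6 t 1.8167
[[-0.244, -0.18, 1.465], [-0.035, 0.647, 0.2]],
```

View pics/d.png

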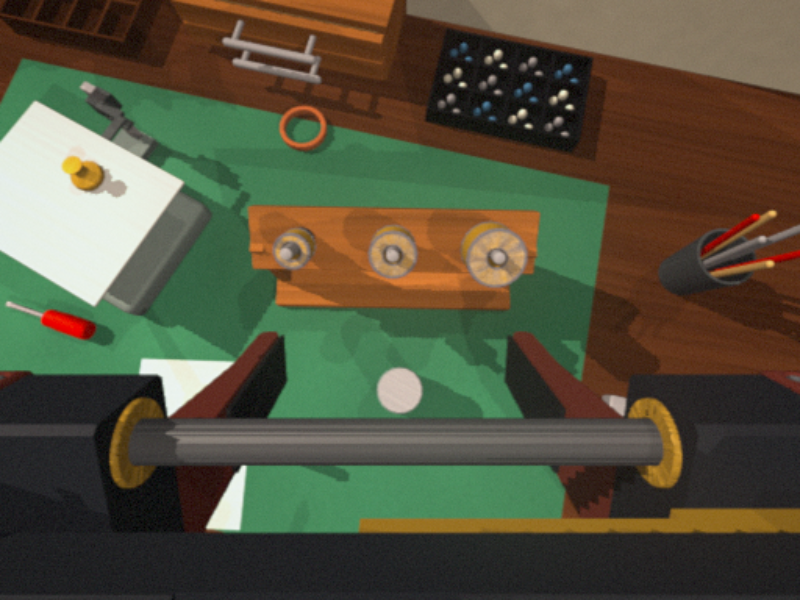

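The wrist view is sharp. Reel top discs are at small (293,249), medium (393,252) and large (497,256), with pan corners at (36,101), (182,182) and (95,305). I'll refit with these and plan a slanted look at the index clip.

```bash
cp cam_wrist.npz cam_w1.npz; cat > fit2.py <<'E'
from fit import *
W=dict(small=(187.5,159.4),medium=(251.5,161.3),large=(318,163.8))
def res2(v): return np.concatenate([.3*res(v)]+[proj('w1',top(v,k))[0]-W[k] for k in W])
r=least_squares(res2,V,loss='soft_l1');V=r.x
E
python3 - <<'E'
from fit2 import *
print(V,r.fun[-6:])
for u in((36,101),(182,182),(95,305)): print(onz('w1',u[0]*.64,u[1]*.64,.107))
s=robot.get_state();Rt=Ro.from_quat(s['eef_rot']);m,R,t=cam('w1')
crel=Rt.inv().apply(-R.T@t-s['tool_pos']); axrel=Rt.inv().apply(R[2]);print('crel',crel,axrel,s['q'])
ptr=np.array([.712,.177,.107])
T=toolR(-.1,.75); ax=T.apply(axrel); cpos=ptr-.36*ax; tp=cpos-T.apply(crel); print('tcp',tp,'ax',ax)
plan(tp,T,20)
E
```

```text
[ 0.6188 -0.1854  0.2156] [-0.8625 -0.0289  0.0901  0.2571  0.3975  0.0056]
[0.7131 0.2846 0.107 ]
[0.6536 0.0768 0.107 ]
[0.4929 0.1205 0.107 ]
crel [ 0.07    0.001  -0.1741] [-0.2517 -0.0006  0.9678] [ 0.755  -0.0385 -0.2171  1.8175 -0.3783  1.0426 -0.6592]
tcp [0.6089 0.1882 0.2486] ax [ 0.4732 -0.0469 -0.8797]
from [ 0.4981 -0.2139  0.3923] world d [ 0.1108  0.4021 -0.1438] tool d/0.04 [ 2.8846 -9.1545  5.434 ] turn/0.08 [-2.3457  3.4792  3.4733] rows 20 need 11.6 t 1.8167
[[0.144, -0.458, 0.272], [-0.117, 0.174, 0.174]], [[0.134, -0.462, 0.269], [-0.117, 0.174, 0.174]], [[0.124, -0.467, 0.267], [-0.117, 0.174, 0.174]], [[0.114, -0.471, 0.264], [-0.117, 0.174, 0.174]], [[0.103, -0.475, 0.261], [-0.117, 0.174, 0.174]], [[0.093, -0.478, 0.258], [-0.117, 0.174, 0.174]], [[0.083, -0.482, 0.255], [-0.117, 0.174, 0.174]], [[0.073, -0.486, 0.251], [-0.117, 0.174, 0.174]], [[0.063, -0.489, 0.248], [-0.117, 0.174, 0.174]], [[0.052, -0.492, 0.244], [-0.117, 0.174, 0.174]], [[0.042, -0.495, 0.24], [-0.117, 0.174, 0.174]], [[0.032, -0.498, 0.236], [-0.117, 0.174, 0.174]], [[0.022, -0.5, 0.231], [-0.117, 0.174, 0.174]], [[0.012, -0.502, 0.227], [-0.117, 0.174, 0.174]], [[0.001, -0.505, 0.222], [-0.117, 0.174, 0.174]], [[-0.009, -0.507, 0.217], [-0.117, 0.174, 0.174]], [[-0.019, -0.509, 0.213], [-0.117, 0.174, 0.174]], [[-0.029, -0.51, 0.207], [-0.117, 0.174, 0.174]], [[-0.039, -0.512, 0.202], [-0.117, 0.174, 0.174]], [[-0.049, -0.513, 0.197], [-0.117, 0.174, 0.174]],
```

Emit:
carry_out --motion '[[[0.26, -0.88, 0.45], [-0.23, 0.35, 0.35]], [[0.23, -0.9, 0.45], [-0.23, 0.35, 0.35]], [[0.2, -0.9, 0.45], [-0.23, 0.35, 0.35]], [[0.16, -0.92, 0.45], [-0.23, 0.35, 0.35]], [[0.12, -0.92, 0.4], [-0.23, 0.35, 0.35]], [[0.08, -0.94, 0.4], [-0.23, 0.35, 0.35]], [[0.04, -0.94, 0.4], [-0.23, 0.35, 0.35]], [[0, -0.94, 0.4], [-0.23, 0.35, 0.35]], [[-0.04, -0.94, 0.4], [-0.23, 0.35, 0.35]], [[-0.08, -0.94, 0.4], [-0.23, 0.35, 0.35]]]'

```text
time_s: 2.65
tool_pos: [0.565, 0.0653, 0.2899]
eef_rot: [0.947, -0.011, 0.32, 0.021]
ft_force: [-0.1, -0.7, -0.7]
finger_gap: 0.0878
grip_force: 0.0
```

```bash
python3 - <<'E'
from fit2 import *
w=snap('wrist'); print(proj('wrist',[.712,.177,.107]),robot.get_state()['tool_pos'])
cv2.imwrite('pics/e.png',cv2.resize(w['image'],(800,600),interpolation=cv2.INTER_CUBIC))
E
cp cam_wrist.npz cam_w2.npz
```

```text
[[167.4777 160.1418]] [0.5646 0.067  0.2886]
```

View pics/e.png

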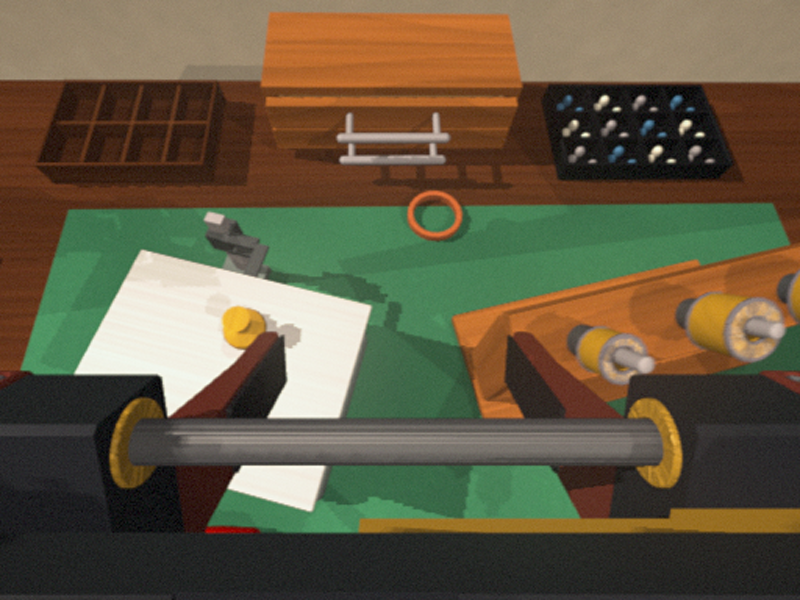

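This shows the pan, the casting at (242,327) and the clip/post around (215–265,215–275). I'll enlarge the clip in three views.

```bash
python3 -c "
from h import *
mosaic('f.png',[('w2',115,125),('w1',40,40),('scene',290,160),('side',180,205)])
ur=np.array([np.cos(-.265),np.sin(-.265),0]);yr=np.array([-ur[1],ur[0],0])
p0=np.array([.603,.2025,.107])
for n in('w2','w1','scene','side'): print(n,proj(n,[p0+.085*ur,p0+.116*ur,p0+.116*ur-[0,0,.03],p0+.116*ur-[0,0,.107]]).round(1).tolist())"
```

```text
w2 [[163.5, 177.1], [171.0, 158.3], [175.6, 167.6], [185.1, 186.7]]
w1 [[69.3, 89.3], [79.3, 76.3], [88.3, 85.3], [107.8, 104.8]]
scene [[305.2, 183.5], [309.7, 190.0], [308.7, 194.2], [306.3, 204.5]]
side [[220.4, 223.5], [213.1, 221.0], [213.6, 227.0], [214.8, 241.9]]
```

View pics/f.png

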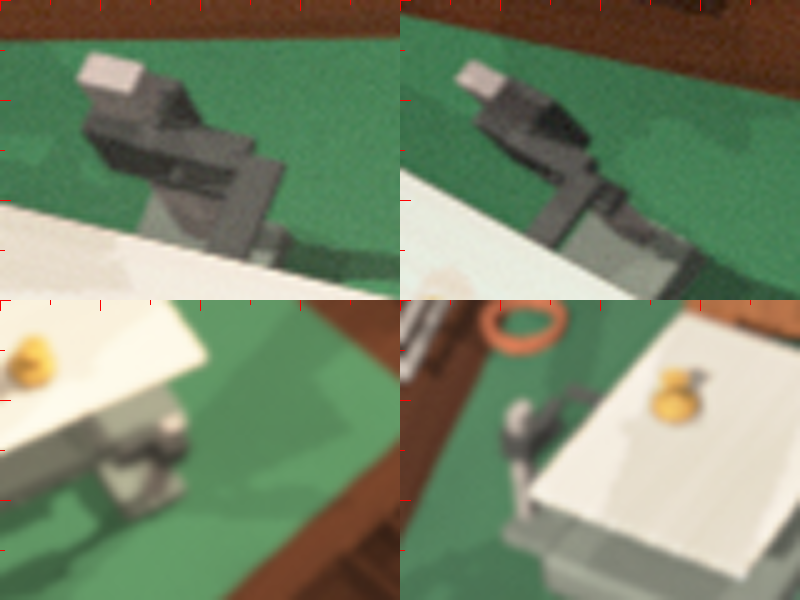

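```bash
python3 - <<'E'
from fit2 import *
crel=np.array([.07,.001,-.1741]);axr=np.array([-.2517,0,.9678])
T=toolR(.7,1.1); ax=T.apply(axr); tp=np.array([.715,.172,.09])-.36*ax-T.apply(crel)
print(tp,robot.get_state()['q']); plan(tp,T,10)
E
```

```text
[0.6027 0.0787 0.1874] [ 0.8288 -0.0465 -1.126   2.136   0.4433  0.4516 -2.2499]
from [0.5646 0.067  0.2886] world d [ 0.0381  0.0117 -0.1012] tool d/0.04 [-0.7769 -0.4043  2.5735] turn/0.08 [ 7.3561  5.496  -5.6563] rows 10 need 7.5 t 2.7
[[-0.078, -0.04, 0.257], [0.736, 0.55, -0.566]], [[-0.087, -0.029, 0.256], [0.736, 0.55, -0.566]], [[-0.098, -0.018, 0.253], [0.736, 0.55, -0.566]], [[-0.108, -0.008, 0.249], [0.736, 0.55, -0.566]], [[-0.119, 0.001, 0.245], [0.736, 0.55, -0.566]], [[-0.13, 0.01, 0.239], [0.736, 0.55, -0.566]], [[-0.141, 0.018, 0.232], [0.736, 0.55, -0.566]], [[-0.152, 0.024, 0.224], [0.736, 0.55, -0.566]], [[-0.162, 0.03, 0.216], [0.736, 0.55, -0.566]], [[-0.173, 0.035, 0.207], [0.736, 0.55, -0.566]],
```

Emit:
carry_out --motion '[[[-0.1, -0.04, 0.25], [0.7, 0.55, -0.55]], [[-0.1, -0.03, 0.25], [0.7, 0.55, -0.55]], [[-0.1, -0.02, 0.25], [0.7, 0.55, -0.55]], [[-0.1, 0, 0.25], [0.7, 0.55, -0.55]], [[-0.1, 0, 0.25], [0.7, 0.55, -0.55]], [[-0.1, 0, 0.25], [0.7, 0.55, -0.55]], [[-0.1, 0, 0.25], [0.7, 0.55, -0.55]], [[0, 0, 0], [0, 0, 0]], [[0, 0, 0], [0, 0, 0]], [[0, 0, 0], [0, 0, 0]]]'

```text
time_s: 3.53
tool_pos: [0.5639, 0.077, 0.2537]
eef_rot: [0.926, 0.091, 0.361, -0.056]
ft_force: [0.3, -0.2, 0.5]
finger_gap: 0.0879
grip_force: 0.0
```

```bash
python3 - <<'E'
from fit2 import *
w=snap('wrist');s=robot.get_state();print(s['q'],s['tool_pos'])
m,R,t=cam('wrist');print(-R.T@t,R[2])
ur=np.array([np.cos(-.265),np.sin(-.265),0]);p=np.array([.603,.2025,.107])+.116*ur
u=proj('wrist',p)[0];print(u)
im=w['image'];x,y=int(u[0])-80,int(u[1])-60;x=max(0,x);y=max(0,y);print(x,y)
cv2.imwrite('pics/g.png',cv2.resize(im[y:y+120,x:x+160],(800,600),interpolation=cv2.INTER_CUBIC))
E
cp cam_wrist.npz cam_w3.npz
```

```text
[ 0.9527 -0.0054 -1.0959  2.2744 -0.5573  0.1466 -0.9968] [0.5638 0.0773 0.2537]
[0.5003 0.0547 0.4286] [ 0.4527  0.1313 -0.882 ]
[212.2869 148.9922]
132 88
```

View pics/g.png

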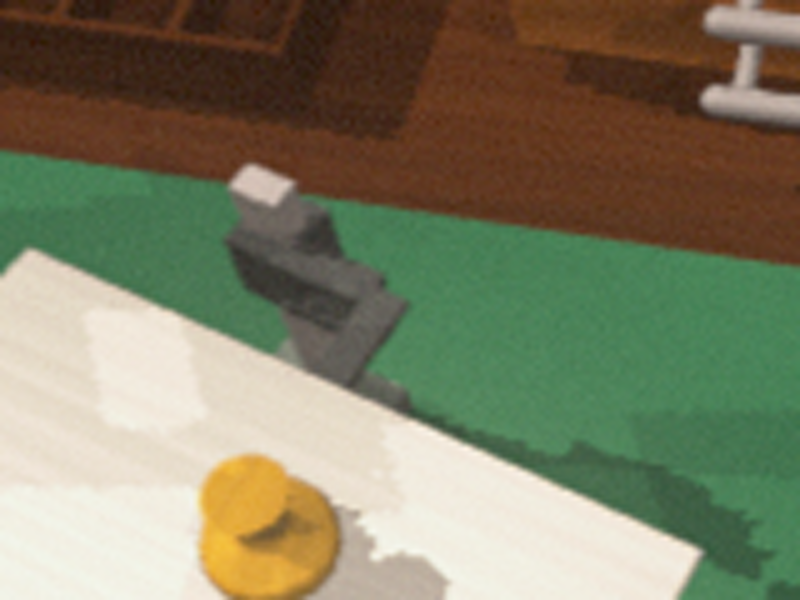

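The crop shows the pointer tip at (390,295), the upper jaw's top edge from (232,238) to (385,278), and the dark window just below. Next I triangulate across the three wrist views.

```bash
python3 - <<'E'
from fit2 import *
F=dict(A_jawL=[(55.6,64),(132,150.6),(178.4,135.6)],B_jawR=[(78.4,72.6),(165.4,153.4),(209,143.6)],C_post=[(51.4,56),(130.6,140),(178,125)],D_tip=[(80.5,74.5),(171.6,157.6),(213.6,148)])
yr=np.array([np.sin(.265),np.cos(.265),0]);ur=np.array([yr[1],-yr[0],0]);p0=np.array([.603,.2025,0])
for k,o in F.items():
    f=lambda X:np.concatenate([proj(n,X)[0]-u for n,u in zip(('w1','w2','w3'),o)])
    r=least_squares(f,[.71,.18,.1]);d=r.x-p0;print(k,'pan x,y,z',d@ur,d@yr,r.x[2],'res',r.fun.round(1))
# projection of 10 mm drop near clip in w3 crop
for x,y in((.11,.03),(.11,.005),(.118,.03)):
  P=[p0+x*ur+y*yr+[0,0,z] for z in(.12,.11,.1,.09,.08,.07,.06)]
  print(x,y,((proj('w3',P)-[132,88])*5).round(0).tolist())
E
```

```text
A_jawL pan x,y,z 0.1180471755068088 0.06314433335465128 0.0994154733696737 res [-0.  -0.3  0.4 -0.3 -0.5  0.4]
B_jawR pan x,y,z 0.12454592457939409 0.012691019471322711 0.10093090596712834 res [ 0.  -0.8  0.4  0.1 -0.4  0.4]
C_post pan x,y,z 0.12378972369304826 0.06056828184640177 0.11897149308154223 res [ 0.  -0.8  0.2  0.5 -0.1  0.2]
D_tip pan x,y,z 0.1189286030398528 0.00024749927748561606 0.1058305404038258 res [-0.   0.9  0.2 -0.7 -0.3 -0.1]
0.11 0.03 [[291.0, 255.0], [299.0, 277.0], [307.0, 298.0], [315.0, 318.0], [322.0, 337.0], [329.0, 355.0], [335.0, 373.0]]
0.11 0.005 [[367.0, 287.0], [373.0, 308.0], [380.0, 329.0], [386.0, 348.0], [392.0, 367.0], [397.0, 385.0], [403.0, 403.0]]
0.118 0.03 [[306.0, 234.0], [314.0, 256.0], [322.0, 278.0], [329.0, 298.0], [336.0, 317.0], [343.0, 336.0], [349.0, 354.0]]
```

```bash
python3 - <<'E'
from h import *
o=[]
for n,x,y in(('w3',172,120),('w2',128,132)):
    im=np.load('cam_%s.npz'%n)['im'][y:y+50,x:x+50].astype(float)
    im=cv2.resize(np.clip(im*2.2-40,0,255).astype(np.uint8),(400,400),interpolation=cv2.INTER_CUBIC);o.append(im)
cv2.imwrite('pics/i.png',np.hstack(o))
yr=np.array([np.sin(.265),np.cos(.265),0]);ur=np.array([yr[1],-yr[0],0]);p0=np.array([.603,.2025,0])
for n,x,y in(('w3',172,120),('w2',128,132)):
  for P in((.118,.063),(.124,.0127),(.118,.03)):
    print(n,P,((proj(n,[p0+P[0]*ur+P[1]*yr+[0,0,z] for z in(.1,.095,.09,.085,.08,.07)])-[x,y])*8).round(0).tolist())
E
```

```text
w3 (0.118, 0.063) [[47.0, 126.0], [54.0, 143.0], [61.0, 160.0], [68.0, 176.0], [75.0, 191.0], [88.0, 222.0]]
w3 (0.124, 0.0127) [[292.0, 198.0], [297.0, 214.0], [302.0, 230.0], [306.0, 246.0], [311.0, 261.0], [319.0, 291.0]]
w3 (0.118, 0.03) [[195.0, 188.0], [201.0, 205.0], [206.0, 221.0], [212.0, 237.0], [217.0, 252.0], [228.0, 282.0]]
w2 (0.118, 0.063) [[35.0, 145.0], [45.0, 159.0], [54.0, 172.0], [63.0, 185.0], [72.0, 197.0], [90.0, 222.0]]
w2 (0.124, 0.0127) [[303.0, 177.0], [310.0, 190.0], [316.0, 203.0], [323.0, 215.0], [329.0, 228.0], [341.0, 251.0]]
w2 (0.118, 0.03) [[203.0, 184.0], [211.0, 197.0], [218.0, 210.0], [226.0, 222.0], [233.0, 235.0], [248.0, 258.0]]
```

View pics/i.png

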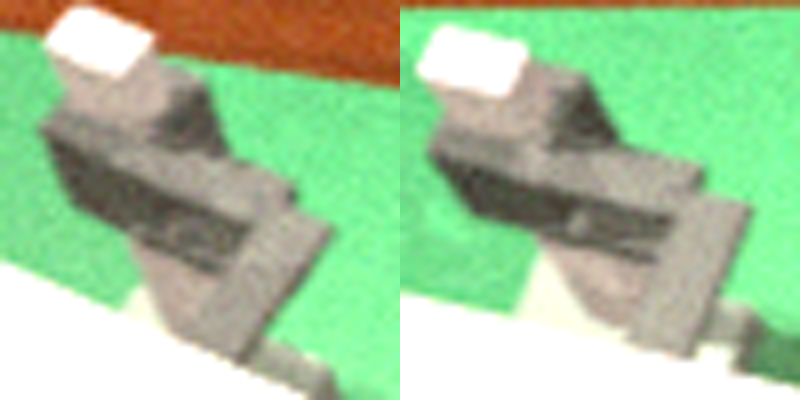

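The clip spans z≈0.100 to 0.077, so its mid window is at about 0.0885. The pointer is at about 0.105, which means a drop of about 16 mm: 200 g, the medium reel on the middle peg. Next is the pre-grasp plan.

```bash
python3 - <<'E'
from fit2 import *
s=robot.get_state()
T=toolR(V[2],.52)
p1=np.array([.55,.0,.34]);plan(p1,T,10)
s2=dict(s,tool_pos=p1,eef_rot=T.as_quat());print(top(V,'medium',.14));plan(top(V,'medium',.14),T,10,s2)
E
```

```text
from [0.5638 0.0773 0.2537] world d [-0.0138 -0.0773  0.0863] tool d/0.04 [ 0.9651  1.7352 -2.1374] turn/0.08 [-0.3467 -2.8375 -0.3192] rows 10 need 3.1 t 3.5833
[[0.097, 0.174, -0.214], [-0.035, -0.284, -0.032]], [[0.091, 0.174, -0.215], [-0.035, -0.284, -0.032]], [[0.086, 0.175, -0.217], [-0.035, -0.284, -0.032]], [[0.08, 0.176, -0.218], [-0.035, -0.284, -0.032]], [[0.075, 0.177, -0.22], [-0.035, -0.284, -0.032]], [[0.07, 0.178, -0.221], [-0.035, -0.284, -0.032]], [[0.064, 0.178, -0.222], [-0.035, -0.284, -0.032]], [[0.059, 0.179, -0.223], [-0.035, -0.284, -0.032]], [[0.053, 0.18, -0.223], [-0.035, -0.284, -0.032]], [[0.048, 0.181, -0.224], [-0.035, -0.284, -0.032]], 
[ 0.5509 -0.2003  0.2835]
from [0.55 0.   0.34] world d [ 0.0009 -0.2003 -0.0565] tool d/0.04 [-1.613   4.8959  0.7035] turn/0.08 [0. 0. 0.] rows 10 need 5.5 t 3.5833
[[-0.161, 0.49, 0.07], [0.0, 0.0, 0.0]], [[-0.161, 0.49, 0.07], [0.0, 0.0, 0.0]], [[-0.161, 0.49, 0.07], [0.0, 0.0, 0.0]], [[-0.161, 0.49, 0.07], [0.0, 0.0, 0.0]], [[-0.161, 0.49, 0.07], [0.0, 0.0, 0.0]], [[-0.161, 0.49, 0.07], [0.0, 0.0, 0.0]], [[-0.161, 0.49, 0.07], [0.0, 0.0, 0.0]], [[-0.161, 0.49, 0.07], [0.0, 0.0, 0.0]], [[-0.161, 0.49, 0.07], [0.0, 0.0, 0.0]], [[-0.161, 0.49, 0.07], [0.0, 0.0, 0.0]],
```

Emit:
carry_out --motion '[[[0.1, 0.17, -0.22], [-0.035, -0.285, -0.03]], [[0.09, 0.17, -0.22], [-0.035, -0.285, -0.03]], [[0.09, 0.17, -0.22], [-0.035, -0.285, -0.03]], [[0.08, 0.18, -0.22], [-0.035, -0.285, -0.03]], [[0.08, 0.18, -0.22], [-0.035, -0.285, -0.03]], [[0.07, 0.18, -0.22], [-0.035, -0.285, -0.03]], [[0.06, 0.18, -0.22], [-0.035, -0.285, -0.03]], [[0.06, 0.18, -0.22], [-0.035, -0.285, -0.03]], [[0.05, 0.18, -0.22], [-0.035, -0.285, -0.03]], [[0.05, 0.18, -0.22], [-0.035, -0.285, -0.03]]]'

```text
time_s: 4.42
tool_pos: [0.5496, -0.0006, 0.3406]
eef_rot: [0.961, 0.103, 0.254, -0.026]
ft_force: [0.1, 0.1, 0.8]
finger_gap: 0.0878
grip_force: 0.0
```

Emit:
carry_out --motion '[[[-0.16, 0.54, 0.07], [0, 0, 0]], [[-0.16, 0.54, 0.07], [0, 0, 0]], [[-0.16, 0.54, 0.07], [0, 0, 0]], [[-0.16, 0.54, 0.07], [0, 0, 0]], [[-0.16, 0.54, 0.07], [0, 0, 0]], [[-0.16, 0.54, 0.07], [0, 0, 0]], [[-0.16, 0.54, 0.07], [0, 0, 0]], [[-0.16, 0.54, 0.07], [0, 0, 0]], [[-0.16, 0.54, 0.07], [0, 0, 0]], [[0, 0, 0], [0, 0, 0]]]'

```text
time_s: 5.25
tool_pos: [0.5537, -0.203, 0.2878]
eef_rot: [0.962, 0.1, 0.254, -0.027]
ft_force: [0.6, -0.9, -0.6]
finger_gap: 0.0877
grip_force: 0.0
```

```bash
python3 - <<'E'
from fit2 import *
w=snap('wrist');s=robot.get_state();print(s['q'])
for k in L: print(k,proj('wrist',[top(V,k),top(V,k,.052)])*1.5625)
cv2.imwrite('pics/j.png',cv2.resize(w['image'],(800,600),interpolation=cv2.INTER_CUBIC))
plan(top(V,'medium',.14),toolR(V[2],.52),1)
E
cp cam_wrist.npz cam_w4.npz
```

```text
[ 1.228   0.15   -0.8362  1.9273 -0.2887  0.7093 -0.7579]
small [[246.7582 291.2131]
 [235.3506 300.0898]]
medium [[387.023  292.6744]
 [386.6265 299.2104]]
large [[532.9208 294.1944]
 [537.8056 298.3315]]
from [ 0.5541 -0.2003  0.2884] world d [-0.0032  0.     -0.0049] tool d/0.04 [-0.1277 -0.0174  0.067 ] turn/0.08 [ 0.0141  0.0356 -0.0639] rows 1 need 0.2 t 5.3
[[-0.128, -0.017, 0.067], [0.014, 0.036, -0.064]],
```

View pics/j.png

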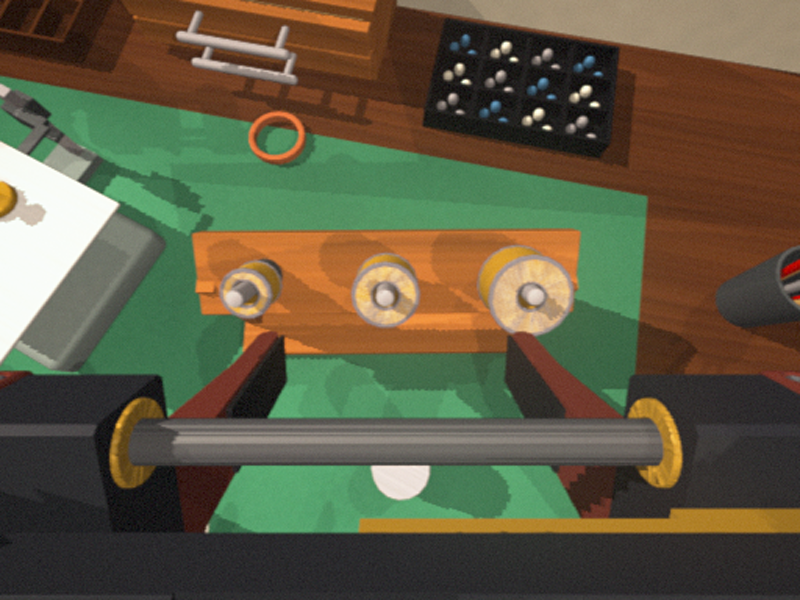

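The wrist view matches the fit: medium disc at (386,293) against a predicted (387,293). Now approaching along the peg axis.

Emit:
carry_out --motion '[[[-0.06, -0.01, 0.1], [0.007, 0.018, -0.03]], [[-0.06, -0.01, 0.1], [0.007, 0.018, -0.03]], [[0, 0, 0.35], [0, 0, 0]], [[0, 0, 0.35], [0, 0, 0]], [[0, 0, 0.35], [0, 0, 0]], [[0, 0, 0.35], [0, 0, 0]], [[0, 0, 0.35], [0, 0, 0]], [[0, 0, 0.35], [0, 0, 0]], [[0, 0, 0.35], [0, 0, 0]], [[0, 0, 0], [0, 0, 0]]]'

```text
time_s: 6.13
tool_pos: [0.6017, -0.1838, 0.1929]
eef_rot: [0.96, 0.107, 0.255, -0.029]
ft_force: [1.0, -0.4, -0.6]
finger_gap: 0.088
grip_force: 0.0
```

```bash
python3 - <<'E'
from fit2 import *
plan(top(V,'medium',.026),toolR(V[2],.52),1)
print(robot.get_state()['ft_force'])
E
```

```text
from [ 0.6017 -0.1838  0.1929] world d [ 0.0045 -0.0044 -0.0083] tool d/0.04 [-0.0279  0.1319  0.2233] turn/0.08 [-0.0595  0.0023  0.0686] rows 1 need 0.3 t 6.1333
[[-0.028, 0.132, 0.223], [-0.06, 0.002, 0.069]], 
[ 0.9692 -0.443  -0.6205]
```

```bash
cat >> h.py <<'E'
def avg(n=6):
    S=[]
    for i in range(n): imaging.snapshot('wrist');S.append(robot.get_state())
    s=dict(S[-1]);P=np.array([q['tool_pos'] for q in S]);print('spread',P.std(0),'F',np.mean([q['ft_force'] for q in S],0),'gap',s['finger_gap'])
    s['tool_pos']=P.mean(0);s['eef_rot']=Ro.from_quat([q['eef_rot'] for q in S]).mean().as_quat();return s
E
python3 - <<'E'
from fit2 import *
plan(top(V,'medium',.026),toolR(V[2],.52),1,avg())
E
```

```text
spread [0.0001 0.0008 0.0007] F [ 0.2836  0.0023 -0.1149] gap 0.08788723230348994
from [ 0.6019 -0.1854  0.1954] world d [ 0.0043 -0.0028 -0.0108] tool d/0.04 [-0.0577  0.0902  0.2788] turn/0.08 [-0.0237 -0.0223  0.0639] rows 1 need 0.3 t 6.4333
[[-0.058, 0.09, 0.279], [-0.024, -0.022, 0.064]],
```

Correct that, then close with a gentle grip.

Emit:
carry_out --motion '[[[-0.03, 0.04, 0.07], [-0.01, 0, 0.03]], [[-0.03, 0.04, 0.07], [-0.01, 0, 0.03]], [[0, 0, 0.07], [0, 0, 0]], [[0, 0, 0.07], [0, 0, 0]], [[0, 0, 0], [0, 0, 0]], [[0, 0, 0], [0, 0, 0]], [[0, 0, 0], [0, 0, 0]], [[0, 0, 0], [0, 0, 0]], [[0, 0, 0], [0, 0, 0]], [[0, 0, 0], [0, 0, 0]]]'

```text
time_s: 7.27
tool_pos: [0.6061, -0.1885, 0.1842]
eef_rot: [0.961, 0.104, 0.256, -0.028]
ft_force: [-0.1, 1.1, -0.9]
finger_gap: 0.088
grip_force: 0.0
```

Emit:
carry_out --motion '[[[0, 0, 0], [0, 0, 0]], [[0, 0, 0], [0, 0, 0]], [[0, 0, 0], [0, 0, 0]], [[0, 0, 0], [0, 0, 0]], [[0, 0, 0], [0, 0, 0]], [[0, 0, 0], [0, 0, 0]], [[0, 0, 0], [0, 0, 0]], [[0, 0, 0], [0, 0, 0]], [[0, 0, 0], [0, 0, 0]], [[0, 0, 0], [0, 0, 0]]]' --hand 0 --grip_force 15

```text
time_s: 8.1
tool_pos: [0.6061, -0.1885, 0.1841]
eef_rot: [0.961, 0.104, 0.256, -0.028]
ft_force: [0.1, 0.9, -1.0]
finger_gap: 0.0247
grip_force: 0.0
```

```bash
python3 - <<'E'
from fit2 import *
plan(top(V,'medium',.026),toolR(V[2],.52),1,avg()); print(robot.get_state()['grip_force'])
E
```

```text
spread [0.0002 0.0013 0.0001] F [-4.6724  7.3799  5.6343] gap 0.011253131823289984
from [ 0.6057 -0.1865  0.1839] world d [ 0.0005 -0.0017  0.0006] tool d/0.04 [ 0.0109  0.0439 -0.0122] turn/0.08 [-0.0344 -0.0091  0.0037] rows 1 need 0.0 t 8.4
[[0.011, 0.044, -0.012], [-0.034, -0.009, 0.004]], 
15.001075565814972
```

The gap of 11 mm suggests the fingers hold the pin, not the reel. I need to look.

```bash
python3 - <<'E'
from fit2 import *
w=snap('wrist')['image'];a=snap('scene')['image'];b=snap('side')['image']
rs=lambda i:cv2.resize(i,(400,300),interpolation=cv2.INTER_CUBIC)
t=[rs(w[130:370,96:416]),rs(w[190:310,176:336]),rs(a[190:265,165:265]),rs(b[120:195,220:320])]
cv2.imwrite('pics/k.png',np.vstack([np.hstack(t[:2]),np.hstack(t[2:])]))
s=robot.get_state();Rt=Ro.from_quat(s['eef_rot'])
for z in(0,.003,.022): print(proj('wrist',s['tool_pos']+Rt.apply([0,0,z])))
for k in L: print(k,proj('wrist',[top(V,k,0),top(V,k),top(V,k,.052)]).round(0).tolist())
E
```

```text
[[250.0772 222.5055]]
[[250.1227 220.8387]]
[[250.3814 211.3656]]
small [[128.0, 209.0], [108.0, 224.0], [89.0, 239.0]]
medium [[254.0, 209.0], [254.0, 228.0], [254.0, 239.0]]
large [[381.0, 210.0], [411.0, 233.0], [421.0, 240.0]]
```

View pics/k.png

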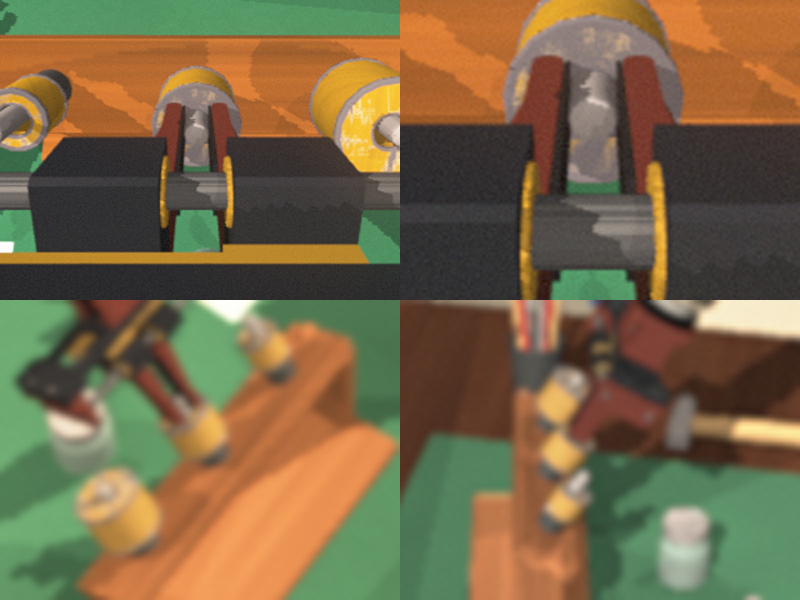

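Both fingers straddle the pin above the reel's flange, so the depth was wrong. I'll check the depth by triangulating only from the wrist views.

```bash
cp cam_wrist.npz cam_w5.npz; python3 - <<'E'
from fit2 import *
def mt(o):
    f=lambda X:np.concatenate([proj(n,X)[0]-u for n,u in o.items()])
    r=least_squares(f,[.6,-.2,.19]);return r.x,r.fun.round(1)
k=1/1.5625
for nm,o in dict(small={'w1':(187.5,159.4),'w4':(248*k,292*k)},medium={'w1':(251.5,161.3),'w4':(386*k,293*k)},medium3={'w1':(251.5,161.3),'w4':(386*k,293*k),'w5':(254,229)},large={'w1':(318,163.8),'w4':(528*k,291*k)},
  sm2={'w1':(187.5,159.4),'w2':(625*k,358*k),'w4':(248*k,292*k)}, sc={'scene':(210.4,217.4),'side':(265.4,154)}).items(): print(nm,mt(o))
for c in L: print(c,top(V,c))
print('cam',cam('w5')[0][0,0],-cam('w5')[1].T@cam('w5')[2],avg()['tool_pos'])
for n in('w1','w4','w5'):
    m,R,t=cam(n);d=(R@top(V,'medium')+t)[2];print(n,'disc px if depth ok',m[0,0]*.046/d)
E
```

```text
small (array([ 0.5827, -0.0987,  0.1931]), array([ 0.1,  0.1, -0. , -0.1]))
medium (array([ 0.5975, -0.1898,  0.2068]), array([-0.2, -0. ,  0.1,  0. ]))
medium3 (array([ 0.6004, -0.1892,  0.1967]), array([-0.1,  0.2,  0.3, -0.2, -0.2,  0. ]))
large (array([ 0.6324, -0.2886,  0.1611]), array([ 0.1, -0.2, -0.1,  0.2]))
sm2 (array([ 0.5839, -0.0961,  0.1859]), array([-0.3,  0.5,  0. , -0.5,  0.1,  0.1]))
sc (array([ 0.5919, -0.1859,  0.1876]), array([-0.8, -0.5, -1.2,  0.4]))
small [ 0.5839 -0.0958  0.188 ]
medium [ 0.6014 -0.1892  0.1932]
large [ 0.6188 -0.2827  0.1985]
spread [0. 0. 0.] F [-5.3208  6.7666  5.9767] gap 0.011816788982807438
cam 279.7970269669184 [ 0.5807 -0.1934  0.3695] [ 0.6055 -0.1855  0.1839]
w1 disc px if depth ok 31.920160043256228
w4 disc px if depth ok 44.36657807581197
w5 disc px if depth ok 73.25827388232231
```

```bash
python3 - <<'E'
from fit2 import *
s=avg(3);Rt=Ro.from_quat(s['eef_rot']);p=s['tool_pos']
ax=-Rt.as_matrix()[:,2];print('tool axis',ax,'peg axis',Ro.from_euler('z',V[2]).apply([-.497,0,.868]))
for n in('scene','side','w5'):
    print(n,'tip',proj(n,p-ax*.022).round(1),'tcp',proj(n,p).round(1),'+20mm',proj(n,p+ax*.02).round(1),'reel s=0,.036,.052',proj(n,[top(V,'medium',q) for q in(0,.036,.052)]).round(1).tolist())
print('finger end tri',tri('scene',(211,221),'side',(264,156)))
print(s['q'])
E
```

```text
spread [0. 0. 0.] F [-4.3873  6.5253  4.8899] gap 0.011476919661794129
tool axis [-0.4847 -0.1102  0.8677] peg axis [-0.4855 -0.1063  0.868 ]
scene tip [[215.5 224.4]] tcp [[212.5 220.1]] +20mm [[209.6 216.1]] reel s=0,.036,.052 [[215.5, 225.8], [210.5, 218.6], [208.3, 215.4]]
side tip [[258.4 158.8]] tcp [[261.  154.9]] +20mm [[263.4 151.3]] reel s=0,.036,.052 [[257.8, 158.9], [262.2, 152.6], [264.1, 149.8]]
w5 tip [[250.3 211.4]] tcp [[250.  222.5]] +20mm [[249.7 235.1]] reel s=0,.036,.052 [[254.3, 209.3], [254.3, 228.2], [254.3, 239.2]]
finger end tri [ 0.5974 -0.1896  0.1752]
[ 0.9986  0.3487 -0.7373  1.9834 -0.0904  0.4493 -0.9353]
```

The outside cameras show the fingertips ending at the reel's upper flange, so they stand about 20–30 mm short of where I assumed relative to the reel. I'll open and go deeper in small steps, watching the force.

Emit:
carry_out --motion '[[[0, 0, 0], [0, 0, 0]], [[0, 0, 0], [0, 0, 0]], [[0, 0, 0], [0, 0, 0]], [[0, 0, 0], [0, 0, 0]], [[0, 0, 0], [0, 0, 0]], [[0, 0, 0], [0, 0, 0]], [[0, 0, 0], [0, 0, 0]], [[0, 0, 0], [0, 0, 0]], [[0, 0, 0], [0, 0, 0]], [[0, 0, 0], [0, 0, 0]]]' --hand 1

```text
time_s: 9.83
tool_pos: [0.6061, -0.1885, 0.1841]
eef_rot: [0.961, 0.104, 0.256, -0.028]
ft_force: [-0.7, 0.8, -0.3]
finger_gap: 0.0746
grip_force: 0.0
```

Emit:
carry_out --motion '[[[0, 0.03, 0.05], [0, 0, 0]], [[0, 0.01, 0.05], [0, 0, 0]], [[0, 0, 0.05], [0, 0, 0]], [[0, 0, 0.05], [0, 0, 0]], [[0, 0, 0.05], [0, 0, 0]], [[0, 0, 0], [0, 0, 0]], [[0, 0, 0], [0, 0, 0]], [[0, 0, 0], [0, 0, 0]], [[0, 0, 0], [0, 0, 0]], [[0, 0, 0], [0, 0, 0]]]'

```text
time_s: 10.67
tool_pos: [0.6113, -0.189, 0.1755]
eef_rot: [0.961, 0.104, 0.256, -0.028]
ft_force: [-0.3, 0.5, -0.1]
finger_gap: 0.0881
grip_force: 0.0
```

```bash
python3 - <<'E'
from fit2 import *
s=avg(4);plan(top(V,'medium',.016),toolR(V[2],.52),1,s);print(s['q'])
E
```

```text
spread [0. 0. 0.] F [-0.1246 -0.3232  0.1576] gap 0.08791135014055515
from [ 0.6113 -0.189   0.1755] world d [-0.0002  0.0019  0.0004] tool d/0.04 [ 0.0087 -0.0486 -0.0061] turn/0.08 [ 0.0009 -0.0227 -0.0102] rows 1 need 0.1 t 10.8667
[[0.009, -0.049, -0.006], [0.001, -0.023, -0.01]], 
[ 0.9787  0.3673 -0.7192  1.9808 -0.0743  0.4296 -0.9469]
```

Emit:
carry_out --motion '[[[0, -0.04, 0.05], [0, 0, 0]], [[0, 0, 0.05], [0, 0, 0]], [[0, 0, 0.05], [0, 0, 0]], [[0, 0, 0.05], [0, 0, 0]], [[0, 0, 0.05], [0, 0, 0]], [[0, 0, 0], [0, 0, 0]], [[0, 0, 0], [0, 0, 0]], [[0, 0, 0], [0, 0, 0]], [[0, 0, 0], [0, 0, 0]], [[0, 0, 0], [0, 0, 0]]]'

```text
time_s: 11.7
tool_pos: [0.6158, -0.1864, 0.1669]
eef_rot: [0.961, 0.104, 0.256, -0.028]
ft_force: [-0.2, -0.4, -0.6]
finger_gap: 0.0878
grip_force: 0.0
```

Emit:
carry_out --motion '[[[0, 0, 0.03], [0, 0, 0]], [[0, 0, 0.03], [0, 0, 0]], [[0, 0, 0.03], [0, 0, 0]], [[0, 0, 0.03], [0, 0, 0]], [[0, 0, 0.03], [0, 0, 0]], [[0, 0, 0], [0, 0, 0]], [[0, 0, 0], [0, 0, 0]], [[0, 0, 0], [0, 0, 0]], [[0, 0, 0], [0, 0, 0]], [[0, 0, 0], [0, 0, 0]]]'

```text
time_s: 12.53
tool_pos: [0.6188, -0.1858, 0.1616]
eef_rot: [0.961, 0.104, 0.256, -0.028]
ft_force: [-0.7, -0.7, 0.4]
finger_gap: 0.088
grip_force: 0.0
```

Emit:
carry_out --motion '[[[0, 0, 0], [0, 0, 0]], [[0, 0, 0], [0, 0, 0]], [[0, 0, 0], [0, 0, 0]], [[0, 0, 0], [0, 0, 0]], [[0, 0, 0], [0, 0, 0]], [[0, 0, 0], [0, 0, 0]], [[0, 0, 0], [0, 0, 0]], [[0, 0, 0], [0, 0, 0]], [[0, 0, 0], [0, 0, 0]], [[0, 0, 0], [0, 0, 0]]]' --hand 0.4 --grip_force 15

```text
time_s: 13.37
tool_pos: [0.6183, -0.1845, 0.1612]
eef_rot: [0.961, 0.104, 0.256, -0.029]
ft_force: [-3.3, 4.8, 2.9]
finger_gap: 0.0463
grip_force: 15.0
```

```bash
python3 - <<'E'
from fit2 import *
s=avg(4);plan(top(V,'medium',.0),toolR(V[2],.52),1,s);print(s['grip_force'])
E
```

```text
spread [0. 0. 0.] F [-4.0264  4.2016  2.3072] gap 0.04617287074331124
from [ 0.6182 -0.1845  0.1612] world d [ 0.0006 -0.0009  0.0008] tool d/0.04 [ 0.0181  0.026  -0.0124] turn/0.08 [-0.0228 -0.0081 -0.0011] rows 1 need 0.0 t 13.5667
[[0.018, 0.026, -0.012], [-0.023, -0.008, -0.001]], 
15.000162951182574
```

The medium reel is held (gap 46 mm, 15 N). Lift along the peg axis.

Emit:
carry_out --motion '[[[0, -0.03, 0], [0, 0, 0]], [[0, 0, -0.15], [0, 0, 0]], [[0, 0, -0.15], [0, 0, 0]], [[0, 0, -0.15], [0, 0, 0]], [[0, 0, -0.15], [0, 0, 0]], [[0, 0, -0.2], [0, 0, 0]], [[0, 0, -0.25], [0, 0, 0]], [[0, 0, -0.3], [0, 0, 0]], [[0, 0, -0.3], [0, 0, 0]], [[0, 0, -0.3], [0, 0, 0]]]' --grip_force 20

```text
time_s: 14.4
tool_pos: [0.5798, -0.1934, 0.2303]
eef_rot: [0.961, 0.103, 0.256, -0.028]
ft_force: [-0.3, -0.1, -1.5]
finger_gap: 0.0463
grip_force: 20.0
```

```bash
python3 - <<'E'
from fit2 import *
s=avg(6);p0=np.array([.603,.2025,0]);yr=np.array([np.sin(.265),np.cos(.265),0]);ur=np.array([yr[1],-yr[0],0])
c=np.array([.632,.183,0])-p0;print('casting in pan',c@ur,c@yr,onz('w2',242/1.5625,335/1.5625,.107)-p0, s['grip_force'],s['q'])
T=toolR(V[2],.52);a=s['tool_pos']+[-.02,0,.08]
plan(a,T,1,s)
tgt=p0-.03*ur+.045*yr;print('tgt',tgt)
s2=dict(s,tool_pos=a,eef_rot=T.as_quat())
for yaw in(.2156,): plan(np.r_[tgt[:2],.23],toolR(yaw,0),16,s2)
E
```

```text
spread [0.0001 0.0005 0.0012] F [ 0.1236  0.3445 -1.8153] gap 0.04631546583942071
casting in pan 0.033094913254474334 -0.01122393499084974 [ 0.0272 -0.0157  0.107 ] 19.99821759061888 [ 1.1201  0.2616 -0.808   1.9728 -0.1759  0.551  -0.8548]
from [ 0.5803 -0.1938  0.2302] world d [-0.02  0.    0.08] tool d/0.04 [ 0.5742 -0.1039 -1.9772] turn/0.08 [ 0.0235 -0.028  -0.0135] rows 1 need 2.2 t 14.7
[[0.574, -0.104, -1.977], [0.023, -0.028, -0.014]], 
tgt [0.5858 0.2538 0.    ]
from [ 0.5603 -0.1938  0.3102] world d [ 0.0256  0.4475 -0.0802] tool d/0.04 [  1.6231 -10.7926   3.2393] turn/0.08 [-0.0001 -6.5     0.0003] rows 16 need 12.0 t 14.7
[[0.101, -0.675, 0.202], [-0.0, -0.406, 0.0]], [[0.108, -0.675, 0.199], [-0.0, -0.406, 0.0]], [[0.114, -0.675, 0.195], [-0.0, -0.406, 0.0]], [[0.121, -0.675, 0.192], [-0.0, -0.406, 0.0]], [[0.127, -0.675, 0.188], [-0.0, -0.406, 0.0]], [[0.133, -0.675, 0.183], [-0.0, -0.406, 0.0]], [[0.139, -0.675, 0.179], [-0.0, -0.406, 0.0]], [[0.144, -0.675, 0.174], [-0.0, -0.406, 0.0]], [[0.15, -0.675, 0.17], [-0.0, -0.406, 0.0]], [[0.156, -0.675, 0.165], [-0.0, -0.406, 0.0]], [[0.161, -0.675, 0.159], [-0.0, -0.406, 0.0]], [[0.166, -0.675, 0.154], [-0.0, -0.406, 0.0]], [[0.171, -0.675, 0.149], [-0.0, -0.406, 0.0]], [[0.176, -0.675, 0.143], [-0.0, -0.406, 0.0]], [[0.18, -0.675, 0.137], [-0.0, -0.406, 0.0]], [[0.184, -0.675, 0.131], [-0.0, -0.406, 0.0]],
```

Emit:
carry_out --motion '[[[0.14, -0.03, -0.5], [0, 0, 0]], [[0.14, -0.03, -0.5], [0, 0, 0]], [[0.14, -0.03, -0.5], [0, 0, 0]], [[0.14, -0.03, -0.5], [0, 0, 0]], [[0.08, -0.67, 0.2], [0, -0.4, 0]], [[0.08, -0.67, 0.2], [0, -0.4, 0]], [[0.09, -0.67, 0.2], [0, -0.4, 0]], [[0.09, -0.67, 0.19], [0, -0.4, 0]], [[0.1, -0.67, 0.19], [0, -0.4, 0]], [[0.11, -0.67, 0.18], [0, -0.4, 0]]]'

```text
time_s: 15.53
tool_pos: [0.5639, -0.0255, 0.2765]
eef_rot: [0.981, 0.106, 0.162, -0.018]
ft_force: [0.9, -0.4, -1.5]
finger_gap: 0.0461
grip_force: 20.0
```

Emit:
carry_out --motion '[[[0.11, -0.67, 0.18], [0, -0.4, 0]], [[0.12, -0.67, 0.17], [0, -0.4, 0]], [[0.12, -0.67, 0.17], [0, -0.4, 0]], [[0.13, -0.67, 0.16], [0, -0.4, 0]], [[0.14, -0.67, 0.16], [0, -0.4, 0]], [[0.14, -0.67, 0.15], [0, -0.4, 0]], [[0.15, -0.67, 0.15], [0, -0.4, 0]], [[0.15, -0.67, 0.14], [0, -0.4, 0]], [[0.15, -0.67, 0.14], [0, -0.4, 0]], [[0.16, -0.67, 0.13], [0, -0.4, 0]]]'

```text
time_s: 16.37
tool_pos: [0.5709, 0.2507, 0.2249]
eef_rot: [0.994, 0.107, 0.003, -0.001]
ft_force: [0.5, -0.9, -1.1]
finger_gap: 0.0462
grip_force: 20.0
```

```bash
python3 - <<'E'
from fit2 import *
s=avg(6);print(s['q'],Ro.from_quat(s['eef_rot']).as_matrix()[:,2])
plan([.5714,.2577,.16],toolR(V[2],0),1,s)
E
```

```text
spread [0.0007 0.0033 0.0007] F [-0.1981  0.4759 -1.6357] gap 0.046032463419990795
[ 0.0885  0.5236 -0.8451  1.5512  0.4108  1.243  -2.1773] [ 0.0065  0.0039 -1.    ]
from [0.5703 0.252  0.2247] world d [ 0.0011  0.0057 -0.0647] tool d/0.04 [ 0.0473 -0.129   1.6173] turn/0.08 [-0.0304 -0.0895  0.0343] rows 1 need 1.7 t 16.6667
[[0.047, -0.129, 1.617], [-0.03, -0.09, 0.034]],
```

Emit:
carry_out --motion '[[[0.02, -0.02, 0.2], [-0.01, -0.03, 0.01]], [[0.02, -0.02, 0.2], [-0.01, -0.03, 0.01]], [[0, 0, 0.2], [-0.01, -0.03, 0.01]], [[0, 0, 0.2], [0, 0, 0]], [[0, 0, 0.2], [0, 0, 0]], [[0, 0, 0.2], [0, 0, 0]], [[0, 0, 0.2], [0, 0, 0]], [[0, 0, 0.1], [0, 0, 0]], [[0, 0, 0], [0, 0, 0]], [[0, 0, 0], [0, 0, 0]]]'

```text
time_s: 17.5
tool_pos: [0.5725, 0.2509, 0.1661]
eef_rot: [0.994, 0.106, 0.001, 0.001]
ft_force: [0.3, -0.2, -2.0]
finger_gap: 0.0461
grip_force: 20.0
```

```bash
python3 - <<'E'
from fit2 import *
s=avg(10)
plan([.5714,.2577,.12],toolR(V[2],0),1,s)
E
```

```text
spread [0.0001 0.0001 0.0001] F [-0.1156 -0.0356 -2.1892] gap 0.04642291940414278
from [0.5728 0.2509 0.1666] world d [-0.0014  0.0068 -0.0466] tool d/0.04 [-0.0012 -0.1751  1.1658] turn/0.08 [ 0.0228 -0.0389 -0.0386] rows 1 need 1.2 t 18.0
[[-0.001, -0.175, 1.166], [0.023, -0.039, -0.039]],
```

Emit:
carry_out --motion '[[[0, -0.05, 0.13], [0, 0, 0]], [[0, -0.05, 0.13], [0, 0, 0]], [[0, -0.05, 0.13], [0, 0, 0]], [[0, 0, 0.13], [0, 0, 0]], [[0, 0, 0.13], [0, 0, 0]], [[0, 0, 0.13], [0, 0, 0]], [[0, 0, 0.13], [0, 0, 0]], [[0, 0, 0.12], [0, 0, 0]], [[0, 0, 0], [0, 0, 0]], [[0, 0, 0], [0, 0, 0]]]'

```text
time_s: 18.83
tool_pos: [0.5714, 0.2565, 0.1247]
eef_rot: [0.994, 0.106, 0.001, 0.001]
ft_force: [-0.3, 0.1, -1.4]
finger_gap: 0.0462
grip_force: 20.0
```

```bash
python3 - <<'E'
from fit2 import *
s=avg(12);print(s['tool_pos']);snap('side');snap('scene')
# pan sunk? corner-based pixel difference around pan in side view vs w/ initial not stored; edge row scan at fixed columns
E
```

```text
spread [0.0001 0.0001 0.0001] F [ 0.0016 -0.1003 -1.787 ] gap 0.04600358269587242
[0.5716 0.2566 0.1253]
```

Emit:
carry_out --motion '[[[0, 0, 0.05], [0, 0, 0]], [[0, 0, 0.05], [0, 0, 0]], [[0, 0, 0.05], [0, 0, 0]], [[0, 0, 0.05], [0, 0, 0]], [[0, 0, 0.05], [0, 0, 0]], [[0, 0, 0], [0, 0, 0]], [[0, 0, 0], [0, 0, 0]], [[0, 0, 0], [0, 0, 0]], [[0, 0, 0], [0, 0, 0]], [[0, 0, 0], [0, 0, 0]]]'

```text
time_s: 20.37
tool_pos: [0.5716, 0.2566, 0.1152]
eef_rot: [0.994, 0.106, 0.001, 0.001]
ft_force: [-0.2, 0.4, -1.9]
finger_gap: 0.0459
grip_force: 20.0
```

```bash
python3 -c "
from h import *
s=avg(16);print(s['tool_pos'])"
```

```text
spread [0. 0. 0.] F [-0.136   0.0821 -2.0122] gap 0.04584782393373544
[0.5715 0.2566 0.1151]
```

Emit:
carry_out --motion '[[[0, 0, 0.04], [0, 0, 0]], [[0, 0, 0.04], [0, 0, 0]], [[0, 0, 0.04], [0, 0, 0]], [[0, 0, 0.04], [0, 0, 0]], [[0, 0, 0.04], [0, 0, 0]], [[0, 0, 0], [0, 0, 0]], [[0, 0, 0], [0, 0, 0]], [[0, 0, 0], [0, 0, 0]], [[0, 0, 0], [0, 0, 0]], [[0, 0, 0], [0, 0, 0]]]'

```text
time_s: 22.0
tool_pos: [0.5715, 0.2566, 0.1072]
eef_rot: [0.994, 0.106, 0.001, 0.001]
ft_force: [0.2, 0.0, -1.3]
finger_gap: 0.0463
grip_force: 20.0
```

```bash
python3 -c "
from h import *
s=avg(16);print(s['tool_pos'])"
```

```text
spread [0. 0. 0.] F [-0.0566 -0.0091 -1.8628] gap 0.04612482715540311
[0.5715 0.2566 0.1071]
```

Emit:
carry_out --motion '[[[0, 0, 0.04], [0, 0, 0]], [[0, 0, 0.04], [0, 0, 0]], [[0, 0, 0.04], [0, 0, 0]], [[0, 0, 0.04], [0, 0, 0]], [[0, 0, 0.04], [0, 0, 0]], [[0, 0, 0], [0, 0, 0]], [[0, 0, 0], [0, 0, 0]], [[0, 0, 0], [0, 0, 0]], [[0, 0, 0], [0, 0, 0]], [[0, 0, 0], [0, 0, 0]]]'

```text
time_s: 23.63
tool_pos: [0.5716, 0.2566, 0.0992]
eef_rot: [0.994, 0.106, 0.001, 0.001]
ft_force: [0.9, -0.2, -0.6]
finger_gap: 0.0461
grip_force: 20.0
```

```bash
python3 -c "
from h import *
s=avg(16);print(s['tool_pos'])"
```

```text
spread [0. 0. 0.] F [ 0.1232  0.0127 -1.0228] gap 0.046369787768345605
[0.5715 0.2566 0.0991]
```

Contact began at about z = 0.106 and half the weight is now on the pan. Another 8 mm takes the rest.

Emit:
carry_out --motion '[[[0, 0, 0.04], [0, 0, 0]], [[0, 0, 0.04], [0, 0, 0]], [[0, 0, 0.04], [0, 0, 0]], [[0, 0, 0.04], [0, 0, 0]], [[0, 0, 0.03], [0, 0, 0]], [[0, 0, 0], [0, 0, 0]], [[0, 0, 0], [0, 0, 0]], [[0, 0, 0], [0, 0, 0]], [[0, 0, 0], [0, 0, 0]], [[0, 0, 0], [0, 0, 0]]]'

```text
time_s: 25.27
tool_pos: [0.5716, 0.2566, 0.0916]
eef_rot: [0.994, 0.106, 0.001, 0.001]
ft_force: [0.4, 1.0, 0.5]
finger_gap: 0.046
grip_force: 20.0
```

```bash
python3 -c "
from h import *
s=avg(16);print(s['tool_pos'])"
```

```text
spread [0. 0. 0.] F [ 0.2163  0.3992 -0.0175] gap 0.04637463570258536
[0.5716 0.2566 0.0915]
```

The weight is fully on the pan. Open modestly and withdraw straight up.

Emit:
carry_out --motion '[[[0, 0, 0], [0, 0, 0]], [[0, 0, 0], [0, 0, 0]], [[0, 0, 0], [0, 0, 0]], [[0, 0, 0], [0, 0, 0]], [[0, 0, 0], [0, 0, 0]], [[0, 0, 0], [0, 0, 0]], [[0, 0, 0], [0, 0, 0]], [[0, 0, 0], [0, 0, 0]], [[0, 0, 0], [0, 0, 0]], [[0, 0, 0], [0, 0, 0]]]' --hand 0.7

```text
time_s: 26.9
tool_pos: [0.5716, 0.2565, 0.0915]
eef_rot: [0.994, 0.106, 0.001, 0.001]
ft_force: [-0.2, -1.0, 0.3]
finger_gap: 0.0619
grip_force: 0.0
```

Emit:
carry_out --motion '[[[0, 0, -0.1], [0, 0, 0]], [[0, 0, -0.2], [0, 0, 0]], [[0, 0, -0.3], [0, 0, 0]], [[0, 0, -0.4], [0, 0, 0]], [[0, 0, -0.5], [0, 0, 0]], [[0, 0, -0.6], [0, 0, 0]], [[0, 0, -0.7], [0, 0, 0]], [[0, 0, -0.7], [0, 0, 0]], [[0, 0, -0.7], [0, 0, 0]], [[0, 0, -0.7], [0, 0, 0]]]'

```text
time_s: 27.73
tool_pos: [0.5707, 0.257, 0.2905]
eef_rot: [0.994, 0.106, 0.002, 0.001]
ft_force: [1.0, 0.3, -0.2]
finger_gap: 0.062
grip_force: 0.0
```

```bash
python3 - <<'E'
from fit2 import *
s=avg(6);print(s['tool_pos'],s['q'],s['time_s'])
crel=np.array([.07,.001,-.1741]);axr=np.array([-.2517,0,.9678])
w=snap('wrist');m,R,t=cam('wrist');p0=np.array([.603,.2025,0]);yr=np.array([np.sin(.265),np.cos(.265),0]);ur=np.array([yr[1],-yr[0],0])
print('tip px',proj('wrist',[p0+.116*ur+[0,0,z] for z in(.107,.091)]), 'reel px',proj('wrist',[.5716,.2566,.127]),'pan c',proj('wrist',p0+[0,0,.091]))
im=w['image'];hsv=cv2.cvtColor(im,cv2.COLOR_BGR2HSV);mk=cv2.inRange(hsv,(18,120,100),(32,255,255));n,l,st,c=cv2.connectedComponentsWithStats(mk)
for i in range(1,n):
    if st[i,4]>40: print(st[i],c[i])
E
```

```text
spread [0.0006 0.0009 0.0034] F [-0.0198  0.3468  0.5524] gap 0.061324355477274335
[0.5714 0.2576 0.291 ] [ 0.074   0.4917 -0.8597  1.4485  0.3766  1.3711 -2.1593] 28.0333
tip px [[346.7408  67.2931]
 [342.4941  69.4115]] reel px [[250.905  172.5303]] pan c [[295.9081 152.843 ]]
[304 119  28  27 579] [317.6028 132.2314]
[360 255  24  57 685] [373.5241 284.3153]
[123 257  14  55 223] [127.3139 286.3991]
[402 326  16   9  60] [409.5167 328.75  ]
[428 326  14   8  55] [434.9091 328.2364]
```

```bash
python3 - <<'E'
from fit2 import *
p0=np.array([.603,.2025,0]);yr=np.array([np.sin(.265),np.cos(.265),0]);ur=np.array([yr[1],-yr[0],0])
for n in('scene','side'):
    im=snap(n)['image'];hsv=cv2.cvtColor(im,cv2.COLOR_BGR2HSV)
    for z in(.107,.099,.091,.083):
        # edge search: bright->dark along outward direction at the far (+x) and +y edges
        out=[]
        for e in(.03,.06,-.06):
            q=proj(n,[p0+(.085+k)*ur+e*yr+[0,0,z] for k in np.linspace(-.03,.03,61)]).astype(np.float32)
            g=cv2.remap(cv2.cvtColor(im,cv2.COLOR_BGR2GRAY).astype(np.float32),q[:,0],q[:,1],cv2.INTER_LINEAR).ravel()
            out.append(round(float(np.linspace(-30,30,61)[np.argmin(np.gradient(cv2.GaussianBlur(g.reshape(-1,1),(1,7),0).ravel()))]),1))
        print(n,z,out)
    mk=cv2.inRange(hsv,(15,110,90),(32,255,255));N,l,st,c=cv2.connectedComponentsWithStats(mk)
    print([(st[i].tolist()) for i in range(1,N) if st[i,4]>25 and 180<c[i][0]<340 and 120<c[i][1]<270])
    print('expect reel mid',proj(n,[.5716,.2566,.109]),'small',proj(n,top(V,'small',.015)),'large',proj(n,top(V,'large',.02)),'casting',proj(n,[.633,.183,.1]))
E
```

```text
scene 0.107 [7.0, 7.0, 7.0]
scene 0.099 [4.0, 3.0, 3.0]
scene 0.091 [-1.0, 0.0, 0.0]
scene 0.083 [-5.0, -5.0, -4.0]
[[292, 153, 10, 6, 37], [292, 171, 8, 9, 56], [218, 196, 23, 25, 103], [251, 199, 13, 27, 31], [184, 227, 29, 29, 302]]
expect reel mid [[297.6013 152.6977]] small [[230.6883 202.1152]] large [[194.5217 243.734 ]] casting [[295.3424 175.1586]]
side 0.107 [-12.0, -12.0, -13.0]
side 0.099 [-7.0, -7.0, -8.0]
side 0.091 [-2.0, -3.0, -3.0]
side 0.083 [3.0, 3.0, 2.0]
[[259, 143, 9, 9, 49], [294, 149, 39, 9, 204], [256, 167, 10, 9, 57], [231, 223, 8, 9, 56], [242, 243, 11, 7, 54]]
expect reel mid [[246.2574 241.9959]] small [[260.1717 169.1737]] large [[259.7125 143.6594]] casting [[234.1615 227.3814]]
```

The pan now measures z≈0.090, so it has sunk about 16 mm. The reel, the casting and the other two reels are all where expected, so I'm handing in.

```bash
python3 -c "
from plant import robot
print(robot.sign_off())"
```

```text
the job is handed in; nothing more can be done
None
```

I stood the medium reel (200 g) on the pan beside the casting and handed the job in; by my measurements, not a direct look, the pointer is mid-window, with the small and large reels still on their pegs.

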